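# Seat the jar and unscrew its cap

### The arm

A 6-joint arm with a two-finger parallel gripper is mounted at the origin on a cart in front of the work surface, level with it; the furniture and walls round the work are solid. World frame = base frame: x ahead of the robot, y to its left, z up, the work surface at z = 0. Lengths are in m, angles in rad, forces in N, time in s.
With the tool pointing down it reaches from about 0.35 to 0.975 m from the base axis. Payload 4.9 kg.
Tool frame: the origin (TCP) lies midway between the tips of the shut fingers; the grasp point (between the pads) lies behind it (manip.grasp_offset is the y of the grasp point in the tool frame, in m); y points along the fingers, z is the direction in which the jaws open and shut, and the axes are right-handed (so a half turn about y gives the same grasp; the last joint's range is limited). The gripper opens to 85 mm and grips with 20 to 120 N. Pads are 22 mm wide; open, the fingers measure 114 mm over their backs; the gripper's body (76 mm by 85 mm) begins 54 mm behind the grasp point. The pads swing forward as they close: fully open they stand 13 mm farther back than shut.
Start: joints at [1.162, 0.053, 1.613, -0, 1.476, -0.119], TCP at [0.179, 0.599, 0.231] pointing down, gripper open.
Joint ranges: [-3.01, 3.01], [-1.01, 2.22], [0.06, 2.58], [-1.02, 4.17], [0.09, 2.62], [-3.14, 3.14]. Speed limits (rad/s): [2.57, 2.57, 3.14, 3.14, 3.14, 3.14].

### API

Orientations are given as a unit quaternion [w, x, y, z].
In Python, from plant import manip gives the robot as it stands. The module is installed in compiled form; this text tells all that it offers.
- The arm moves only by the shell command python3 -m jog 'ROWS'. ROWS is a JSON object of lists of equal length, an entry for each row: "offset": the shift along the world's x, y, z in units of 50 mm (1.0 is 50 mm), a list of three; "angular": the turn, a rotation vector about the world's x, y, z in units of 6 degrees (1.0 is 6 degrees), a list of three; "jaw": the finger opening in mm, from 0 to 85.4. In form: {"offset": [[tx, ty, tz], ...], "angular": [[ax, ay, az], ...], "jaw": [jaw, ...]}. A call has 1 to 12 rows; each row shifts and turns the commanded pose from where the row before left it; what a row does not reach is not made up. A row lasts 1/10 s, in which the tool goes at most 50 mm and 8.59 degrees, less where a joint would pass 70% of its speed; a pose out of reach is approached as far as the arm can. A call is refused whole if a number of a shift passes 1 or a number of a turn 1, either way. A call with a gripper value outside its range is refused whole. The fingers move at their own pace and stop on an object; the grip force is fixed at half the most. Time passes only in rows, so rows that do not move let the fingers close. It gives the time, the measured TCP pose, the force and the opening at its end, in the units of the state.
- manip.state(): the state, without advancing time (a new reading comes with each control period).
- manip.grab_frame(name): name is "scene" or "top" or "wrist"; returns the picture (384x512x3 uint8, blue, green, red); there is no depth.
- manip.camera_model(name): a dict with "fx", "fy", "cx", "cy" (pixels), "rvec" (rotation vector, rad) and "tvec" (3), from world to camera coordinates, as OpenCV has them; the wrist camera has in their place "mount" (4x4, takes a point from camera to tool coordinates, whose origin is the TCP and whose axes are the tool frame's). Camera axes: x right, y down, z forward; pixel columns grow to the right and rows downward; lengths in m; the calibration is good to about 2 mm. The wrist camera is an equidistant fisheye: a pixel r from the principal point sees the ray r / f radians off the axis. A picture is of the moment at which its call begins: read the wrist's pose just before it. camera_model takes no time and is no camera call.
- manip.job_done(): hands the job in, once; it reports no verdict.
The state is a dict: "time": time; "joint_pos": joint angles; "joint_vel": joint speeds; "joint_efforts": joint torques, N m; "tool_pos": TCP position; "tool_rot": TCP orientation; "contact_force": force on the tool from outside, world axes, zero at the start; "ft_torque": the same for the moment, N m; "gripper_width": opening from 0.0 (shut) to 1.0 (fully open).
Only numpy, scipy, OpenCV 4.12 (cv2) and the standard library are available. Lean on these libraries where they do the work, as an engineer would, in place of code of your own. Each camera call takes 0.05 s, during which the arm holds its last target.

### The job

A jar with a tight red screw cap stands a little proud of its grey bench holder. Press straight down on the cap until the jar is fully home in the holder, then grip the cap, unscrew it (anticlockwise seen from above) and stop turning as soon as the thread lets go, less than a quarter turn. Lift the cap straight up about 2 cm clear of the jar and finish there still holding it, level and over the jar's mouth, with the jar left fully home; do not disturb the steel cup or the tomato.

Things in the scene. Friction and masses are not known exactly. Their poses are not given: they have to be found in the camera images.
- cap_center (a point): Centre (half-way up, on the axis) of the jar's red round screw cap: 54 mm across, 26 mm tall, ribbed, flat top, 40 g. z is its axis (up); x points along the white bar on its top. The top is 13 mm above this point, the bottom edge 13 mm below. Tight, this point is 8.5 mm below jar_rim and its x is turned -36 degrees (+-3) from that point's x. Fingertips may reach 8 mm below the cap's edge.
- cap: The same cap, origin at the centre of its bottom edge. Thread: needs about 0.4 N m (grip 40 N or more). Turned anticlockwise from above it rises 1.3 mm in 50 degrees; there the thread lets go and a springy seal (12 N) lifts it 2 mm more. It lifts straight off when turned 55 to 85 degrees from tight (70 is best); a stop blocks it near 90. Pulled sooner, it pulls the jar up.
- jar_rim (a point): Centre of the rim of the amber jar's round neck (37 mm across), hidden in the cap while it is on. z up; x, y are the holder's axes. The jar is 102 mm tall from foot to rim, with a square 60 x 60 mm body; its shoulder begins 10 mm below the tight cap's edge and is 56 mm across 24 mm below it. It cannot turn or tilt in the holder.
- jar (a joint): How far the jar is pushed down into its holder, m: 0 = standing 10 mm proud (as it starts), 0.010 = foot on the bottom, fully home. Stiff: about 9 N of extra push down moves it, about 16 N of pull raises it; it stays where it is left.
- holder: Fixed jar holder on the worktop: dark base plate 124 x 124 x 8 mm, grey square block 94 x 94 mm, 42 mm high over all, rubber-lined square pocket. Origin at the centre of its underside, z up, x and y along its sides. With the jar proud the rim is 120 mm above this origin, fully home 110 mm.
- steel_cup: Bystander: a loose steel cup, 61 mm across, 100 mm tall, left of the holder. Origin at the centre of its underside.
- tomato: Bystander: a loose tomato, about 74 mm across, 69 mm tall, on the white board to the right. Origin at its underside.
Not all that is in view belongs to the job. What is meant by the cap is not black or turquoise, and is the smaller of those in its own colour.

How it is judged:
By the outcome, as a careful person would: the job done as asked, in the order asked, and still so for the second after the job is handed in, while the arm keeps its last pose, push and grip.
It also fails if it takes over 42 s, if anything falls off the work surface, if the arm or the gripper's body presses on something with over 40 N, if the wrist force passes 120 N, or if a joint passes its speed limit or range.

## Working session

There is one attempt and no reset: what is moved stays moved. The work goes in short steps, Python scripts to look and compute and a shell command to move; the robot and the scene stay as the last step left them, time stands still between calls to the robot, and variables do not carry over. Pictures are saved under pics/ and viewed, and the job is handed in when it is done.

```bash
mkdir -p pics; python3 - <<'E'
from plant import manip
import cv2
print(manip.state(), manip.grasp_offset)
for n in ("scene","top","wrist"):
    print(n,manip.camera_model(n))
for n in ("scene","top"):
    cv2.imwrite(f"pics/{n}0.png",manip.grab_frame(n))
E
```

```text
{'time': 0.0, 'joint_pos': array([ 1.16200392e+00,  5.34128177e-02,  1.61430845e+00, -2.79236842e-05,
        1.47600643e+00, -1.18984251e-01]), 'joint_vel': array([-1.91109280e-04, -2.58791778e-03, -1.66935104e-04,  5.72833986e-05,
        6.15428749e-04,  1.21370599e-03]), 'joint_efforts': array([-1.05010939e-03, -3.93689525e+01, -3.70175421e+01, -1.67753615e-04,
        7.08385240e-03, -1.28829726e-05]), 'tool_pos': array([0.17834973, 0.59835295, 0.2300197 ]), 'tool_rot': array([-0.69896459,  0.70042716, -0.10229087,  0.10191606]), 'contact_force': array([ 0.13419258,  1.13912037, -0.13166349]), 'ft_torque': array([ 0.05370575,  0.01560665, -0.05584632]), 'gripper_width': 1.0032352378723768} -0.0187
scene {'fx': 423.04629785350426, 'fy': 423.04629785350426, 'cx': 260.90276824170314, 'cy': 192.1885515141668, 'rvec': array([ 1.94973234, -0.59874521,  0.3810255 ]), 'tvec': array([-0.44212035,  0.20585028,  1.23618688])}
top {'fx': 363.8928595186623, 'fy': 363.8928595186623, 'cx': 254.94652390480624, 'cy': 190.63890728311532, 'rvec': array([ 2.21006871, -2.15172771,  0.08899617]), 'tvec': array([-0.05870927,  0.51307306,  1.16138696])}
wrist {'fx': 297.3186396354542, 'fy': 297.3186396354542, 'cx': 257.90808982164697, 'cy': 195.28219304559443, 'mount': array([[-1.69404237e-03,  9.62282362e-01,  2.72047397e-01,
        -6.87512699e-02],
       [ 6.00644703e-04, -2.72046759e-01,  9.62283846e-01,
        -1.42097416e-01],
       [ 9.99998385e-01,  1.79355343e-03, -1.17131067e-04,
        -4.07692164e-04],
       [ 0.00000000e+00,  0.00000000e+00,  0.00000000e+00,
         1.00000000e+00]])}
```

View pics/scene0.png

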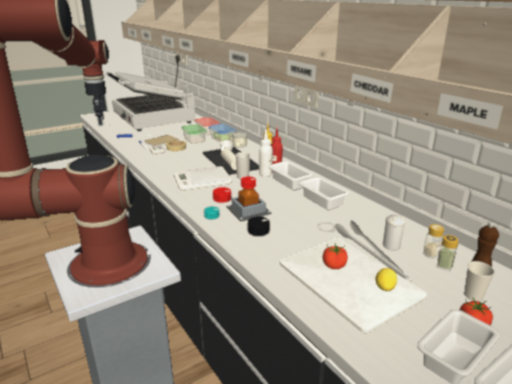

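View pics/top0.png

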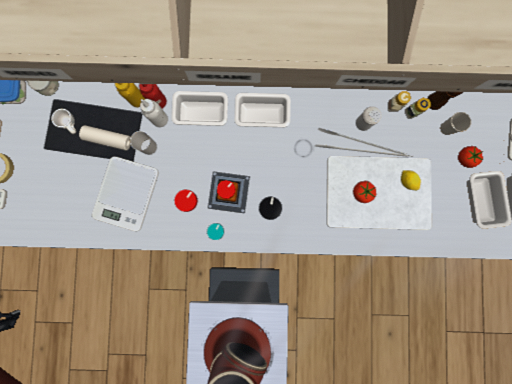

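The top view shows these candidates: red cap on the jar in the holder (227,189), red lid lying loose (186,201), turquoise (215,231), black (270,208). I expect the red one in the holder. An enlarged crop and a size measurement should confirm it.

```bash
cat > h.py <<'E'
import numpy as np, cv2
from plant import manip
from scipy.spatial.transform import Rotation as R
def cam(n):
    m=manip.camera_model(n); Rm=cv2.Rodrigues(m['rvec'])[0]; return m,Rm,np.array(m['tvec'])
def ray(n,uv):
    m,Rm,t=cam(n); d=np.array([(uv[0]-m['cx'])/m['fx'],(uv[1]-m['cy'])/m['fy'],1.]); return -Rm.T@t, Rm.T@d
def onz(n,uv,z):
    c,d=ray(n,uv); return c+d*(z-c[2])/d[2]
def proj(n,p):
    m,Rm,t=cam(n); q=Rm@np.array(p)+t; return m['fx']*q[0]/q[2]+m['cx'],m['fy']*q[1]/q[2]+m['cy']
def red(im):
    h=cv2.cvtColor(im,cv2.COLOR_BGR2HSV); return (((h[...,0]<4)|(h[...,0]>174))&(h[...,1]>190)&(h[...,2]>120)).astype(np.uint8)
def blobs(m,mn=30):
    n,l,s,c=cv2.connectedComponentsWithStats(m)
    return [(i,s[i],c[i]) for i in range(1,n) if s[i,4]>=mn],l
E
python3 - <<'E'
from h import *
t=cv2.imread('pics/top0.png'); s=cv2.imread('pics/scene0.png')
for n,im in(('top',t),('scene',s)):
    b,l=blobs(red(im))
    for i,st,c in b: print(n,st,c.round(1))
for z,uv in((.144,(227,189)),(.026,(186,201))): print(onz('top',uv,z))
a=cv2.resize(t[160:245,165:290],None,fx=5,fy=5,interpolation=cv2.INTER_CUBIC)
b=cv2.resize(s[165:240,195:285],None,fx=5,fy=5,interpolation=cv2.INTER_CUBIC)
cv2.imwrite('pics/c1.png',a);cv2.imwrite('pics/c2.png',b)
E
```

```text
top [140  84  18  13 123] [149.9  89.5]
top [217 180  18  19 237] [225.4 189.4]
top [175 190  22  21 340] [185.2 200.6]
scene [242 177  13  11 110] [247.6 182.6]
scene [214 188  16  13 171] [221.1 194.6]
[0.50714044 0.03645596 0.144     ]
[0.47455426 0.17639792 0.026     ]
```

View pics/c1.png

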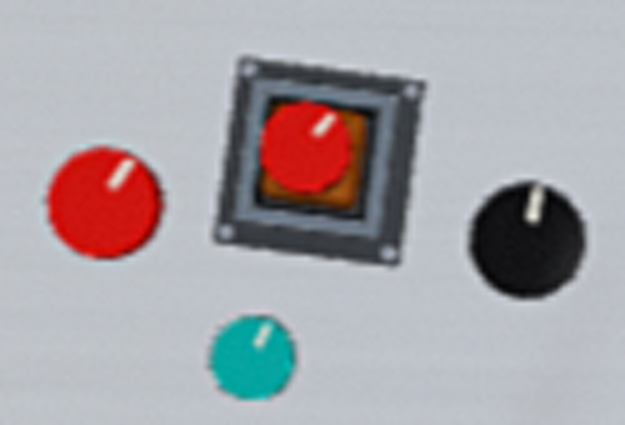

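View pics/c2.png

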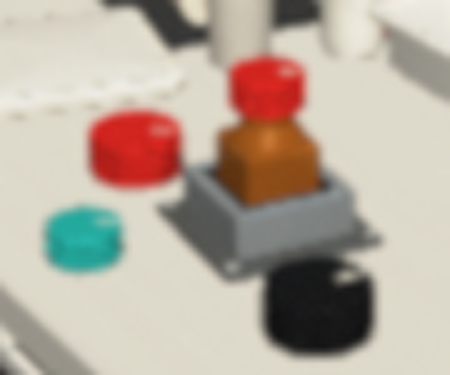

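The crop confirms it: the small red cap sits on the amber jar in the holder. The loose red lid is clearly wider (22 px against 18 px, although it is farther from the camera). Next I locate the cap and holder.

```bash
python3 - <<'E'
from h import *
s=manip.state(); w,x,y,z=s['tool_rot']; M=R.from_quat([x,y,z,w]).as_matrix(); print('axes',M.round(3).tolist())
t=cv2.imread('pics/top0.png'); sc=cv2.imread('pics/scene0.png')
for im,n in((t,'top'),(sc,'scene')):
    b,l=blobs(red(im))
    for i,st,c in b:
        cs,_=cv2.findContours((l==i).astype(np.uint8),0,2); print(n,c.round(1),cv2.minEnclosingCircle(cs[0]))
# top: cap top circle centre approx (226.5,189.3); scene centroid
c1,d1=ray('top',(226,189.4)); c2,d2=ray('scene',(247.6,182.6))
A=np.stack([d1,-d2],1); k=np.linalg.lstsq(A,c2-c1,rcond=None)[0]; print(c1+k[0]*d1,c2+k[1]*d2)
print('captop',onz('top',(226,189.4),.1245), onz('top',(226,189.4),.1115))
# base plate corners from crop /5 + offset
for u,v in((240,58),(426,82),(400,265),(214,242)): print(onz('top',(165+u/5,160+v/5),.008)[:2].round(4))
print('cup',onz('top',(143,143),.1)[:2])
print('bigred',onz('top',(186,200.6),.03)[:2],'black',onz('top',(270.5,208),.04)[:2])
E
```

```text
axes [[0.958, -0.001, 0.286], [-0.286, -0.002, 0.958], [-0.0, -1.0, -0.002]]
top [149.9  89.5] ((148.5, 88.5), 9.192488670349121)
top [225.4 189.4] ((225.60638427734375, 188.98936462402344), 9.117874145507812)
top [185.2 200.6] ((185.5, 200.25), 10.854247093200684)
scene [247.6 182.6] ((248.0, 182.0), 6.708303928375244)
scene [221.1 194.6] ((221.5, 194.5), 8.276573181152344)
[0.50844713 0.04181124 0.11276464] [0.5072691  0.04253727 0.11272621]
captop [0.50748842 0.04087699 0.1245    ] [0.50855044 0.04191192 0.1115    ]
[0.5747 0.0949]
[ 0.5621 -0.0281]
[ 0.4413 -0.0144]
[0.4531 0.1076]
cup [0.64505555 0.30133069]
bigred [0.47565307 0.17569786] black [ 0.45881229 -0.09592886]
```

Triangulated cap centre: (0.508, 0.0415, 0.1127), against an expected height of 0.1115. The holder centre is about (0.508, 0.040), so the two agree. I'll move above it with the jaws closing.

```bash
python3 -m jog '{"offset":[[0.3,-0.5,0],[0.55,-0.93,0],[0.55,-0.93,0],[0.55,-0.93,0],[0.55,-0.93,0],[0.55,-0.93,0],[0.55,-0.93,0],[0.55,-0.93,0],[0.55,-0.93,0],[0.55,-0.93,0],[0.55,-0.93,0],[0.55,-0.93,0]],"angular":[[0,0,0],[0,0,0],[0,0,0],[0,0,0],[0,0,0],[0,0,0],[0,0,0],[0,0,0],[0,0,0],[0,0,0],[0,0,0],[0,0,0]],"jaw":[0,0,0,0,0,0,0,0,0,0,0,0]}'; python3 -m jog '{"offset":[[0.25,-0.42,0],[0,0,0],[0,0,0]],"angular":[[0,0,0],[0,0,0],[0,0,0]],"jaw":[0,0,0]}'
python3 - <<'E'
from h import *
s=manip.state(); print(s['time'],s['tool_pos'],s['contact_force'],s['joint_pos'].round(3),s['gripper_width'])
cv2.imwrite('pics/w1.png',manip.grab_frame('wrist'));cv2.imwrite('pics/s1.png',manip.grab_frame('scene'))
E
```

```text
time: 1.3
tool_pos: [0.474, 0.0985, 0.2311]
tool_rot: [0.7, -0.7, 0.102, -0.102]
contact_force: [0.4, 0.5, 0.4]
gripper_width: -0.0
time: 1.6
tool_pos: [0.4858, 0.0793, 0.2307]
tool_rot: [0.7, -0.7, 0.103, -0.102]
contact_force: [0.3, -0.9, 0.5]
gripper_width: 0.002
1.6 [0.48576203 0.07932583 0.23073534] [ 0.2819206  -0.89712693  0.49443523] [ 0.01  -0.272  1.914  0.     1.502 -1.27 ] 0.001646635252941642
```

View pics/w1.png

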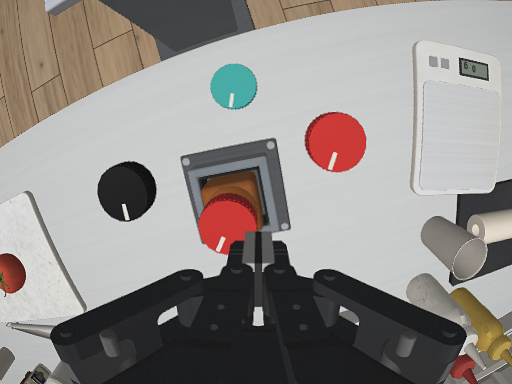

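The wrist view shows the red cap (centre about (228,222)) just beside the shut fingertips at (258,240), with its bar at (221,243). The large lid is at (336,141). I'll measure the cap from here.

```bash
cat >> h.py <<'E'
def wray(uv,s):
    m=manip.camera_model('wrist'); d=np.array([uv[0]-m['cx'],uv[1]-m['cy']]); r=np.hypot(*d); th=r/m['fx']
    v=np.array([*(np.sin(th)*d/max(r,1e-9)),np.cos(th)]); T=np.array(m['mount'])
    w,x,y,z=s['tool_rot']; M=R.from_quat([x,y,z,w]).as_matrix()
    return s['tool_pos']+M@T[:3,3], M@T[:3,:3]@v
def wonz(uv,s,z):
    c,d=wray(uv,s); return c+d*(z-c[2])/d[2]
E
python3 - <<'E'
from h import *
s=manip.state(); im=cv2.imread('pics/w1.png'); b,l=blobs(red(im),300)
for i,st,c in b: print(st,c)
i=min(b,key=lambda q:np.hypot(*(q[2]-[228,222])))[0]
cs,_=cv2.findContours((l==i).astype(np.uint8),0,2); p=cs[0][:,0].astype(float)
# top-disc edge on plane: points on far-from-axis image side; map all to z=.1245 and print by angle
P=np.array([wonz(q,s,.1245)[:2] for q in p])
c0=np.array([.508,.041])
for q,pp in list(zip(p,P))[::8]: print(q,pp.round(4),(np.hypot(*(pp-c0))*1e3).round(1))
for q in((225,282-50),(186,160),(271,145),(286,227)): print(q,wonz(q,s,.008)[:2].round(4))
cv2.imwrite('pics/w1c.png',cv2.resize(im[130:260,170:310],None,fx=4,fy=4,interpolation=cv2.INTER_CUBIC))
E
```

```text
Traceback (most recent call last):
ValueError: min() iterable argument is empty
```

```bash
python3 - <<'E'
from h import *
s=manip.state(); im=cv2.imread('pics/w1.png'); h=cv2.cvtColor(im,cv2.COLOR_BGR2HSV); print(h[222,228],h[205,228],h[141,336],h[190,210])
m=(((h[...,0]<5)|(h[...,0]>172))&(h[...,1]>170)&(h[...,2]>150)).astype(np.uint8)
b,l=blobs(m,300)
for i,st,c in b: print(st,c)
i=min(b,key=lambda q:np.hypot(*(q[2]-[228,222])))[0]
cs,_=cv2.findContours((l==i).astype(np.uint8),0,2); p=max(cs,key=len)[:,0].astype(float)
c0=np.array([.508,.041])
for q in p[::6]:
    pp=wonz(q,s,.1245)[:2]; print(q,pp.round(4),(np.hypot(*(pp-c0))*1e3).round(1))
cv2.imwrite('pics/w1c.png',cv2.resize(im[130:260,170:310],None,fx=4,fy=4,interpolation=cv2.INTER_CUBIC))
E
```

```text
[  0 186 202] [  0 186 203] [  1 185 203] [ 12 168 135]
[ 307  113   59   59 2538] [336.82111899 141.1355398 ]
[ 199  201   58   53 2017] [224.96727814 223.4858701 ]
[215. 201.] [0.4811 0.0418] 26.9
[208. 205.] [0.4828 0.0346] 26.0
[199. 219.] [0.493  0.0222] 24.0
[203. 239.] [0.5127 0.0189] 22.6
[211. 247.] [0.5224 0.0234] 22.7
[217. 244.] [0.521  0.0299] 17.1
[221. 235.] [0.5134 0.0365] 7.0
[225. 240.] [0.5191 0.0384] 11.4
[222. 247.] [0.5252 0.0334] 18.8
[223. 252.] [0.5303 0.0326] 23.9
[228. 248.] [0.5276 0.0385] 19.8
[244. 233.] [0.5173 0.0573] 18.8
[255. 227.] [0.5144 0.0686] 28.3
[255. 221.] [0.5089 0.0702] 29.3
[252. 213.] [0.5009 0.0699] 29.7
[250. 209.] [0.4968 0.0693] 30.4
[244. 207.] [0.4936 0.0647] 27.8
[237. 203.] [0.4883 0.0599] 27.3
[216. 201.] [0.4813 0.0427] 26.7
```

View pics/w1c.png

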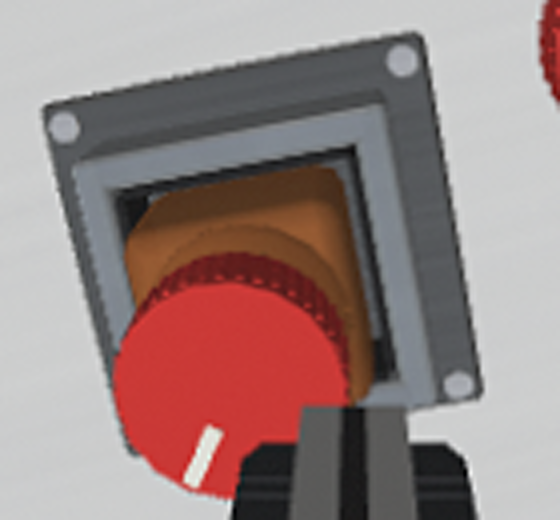

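```bash
python3 - <<'E'
from h import *
from scipy.optimize import least_squares
s=manip.state(); im=cv2.imread('pics/w1.png'); h=cv2.cvtColor(im,cv2.COLOR_BGR2HSV)
m=(((h[...,0]<5)|(h[...,0]>172))&(h[...,1]>170)&(h[...,2]>185)).astype(np.uint8)
b,l=blobs(m,300); i=min(b,key=lambda q:np.hypot(*(q[2]-[228,222])))[0]
cs,_=cv2.findContours((l==i).astype(np.uint8),0,2); p=max(cs,key=len)[:,0].astype(float)
P=np.array([wonz(q,s,.1245)[:2] for q in p]); c0=np.array([.506,.044])
k=np.abs(np.hypot(*(P-c0).T)-.027)<.0045; P=P[k]; print(k.sum(),len(k))
for f in (1,0):
  r=least_squares(lambda x:np.hypot(P[:,0]-x[0],P[:,1]-x[1])-(x[2] if f else .027),[*c0,.027],loss='soft_l1',f_scale=.001); print(r.x.round(4),r.cost)
bar=[wonz(np.array(q),s,.1245)[:2] for q in((170+215/4,130+430/4),(170+193/4,130+485/4))]; d=bar[1]-bar[0]; print('bar',bar,np.degrees(np.arctan2(d[1],d[0])))
g=[wonz(np.array([170+u/4,130+v/4]),s,.008)[:2].round(4) for u,v in((44,106),(418,32),(482,395))]; print(g, (g[0]+g[2])/2)
E
```

```text
68 100
[0.5077 0.0437 0.0252] 1.56929346386645e-05
[0.5091 0.0446 0.027 ] 6.894937150191288e-05
bar [array([0.51641863, 0.03812078]), array([0.52840477, 0.02852793])] -38.671279755229655
[array([ 0.4418, -0.0087]), array([0.454 , 0.1103]), array([0.5748, 0.0986])] [0.5083  0.04495]
```

Wrist fit: (0.508, 0.044). The other two views gave (0.508, 0.0412), so I take (0.508, 0.0425). The bar is at -39°, against about -42° expected. Next I go down to just above the cap with the jaws shut.

```bash
python3 -m jog '{"offset":[[0.15,-0.25,-0.2],[0.15,-0.25,-0.4],[0.14,-0.24,-0.4],[0,0,-0.4],[0,0,-0.2],[0,0,0],[0,0,0]],"angular":[[0,0,0],[0,0,0],[0,0,0],[0,0,0],[0,0,0],[0,0,0],[0,0,0]],"jaw":[0,0,0,0,0,0,0]}'
python3 - <<'E'
from h import *
s=manip.state(); print(s['time'],s['tool_pos'],s['contact_force'])
a=manip.grab_frame('scene')[150:240,195:305]; b=manip.grab_frame('top')[150:240,175:285]
cv2.imwrite('pics/st2.png',cv2.resize(np.hstack([a,b]),None,fx=3.6,fy=3.6,interpolation=cv2.INTER_CUBIC))
E
```

```text
time: 2.4
tool_pos: [0.5082, 0.0428, 0.1517]
tool_rot: [0.7, -0.7, 0.102, -0.102]
contact_force: [-0.2, -0.6, -0.4]
gripper_width: 0.001
2.4 [0.5082177  0.04284973 0.1516556 ] [-0.18299078 -0.5502738  -0.4476181 ]
```

View pics/st2.png

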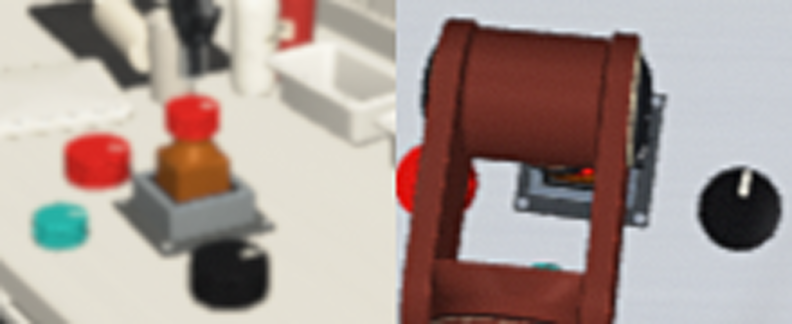

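In the scene crop the shut fingers are right above the cap (tip at about (200,75), cap at (192,115)). Now I press slowly.

```bash
python3 -m jog '{"offset":[[0,0,-0.2],[0,0,-0.2],[0,0,-0.06],[0,0,-0.04],[0,0,-0.04],[0,0,-0.04],[0,0,-0.04]],"angular":[[0,0,0],[0,0,0],[0,0,0],[0,0,0],[0,0,0],[0,0,0],[0,0,0]],"jaw":[0,0,0,0,0,0,0]}'; python3 -m jog '{"offset":[[0,0,-0.04],[0,0,-0.04]],"angular":[[0,0,0],[0,0,0]],"jaw":[0,0]}'; python3 -m jog '{"offset":[[0,0,-0.04],[0,0,-0.04]],"angular":[[0,0,0],[0,0,0]],"jaw":[0,0]}'
```

```text
time: 3.2
tool_pos: [0.5079, 0.0425, 0.1218]
tool_rot: [-0.7, 0.7, -0.102, 0.102]
contact_force: [-6.0, -0.7, 7.6]
gripper_width: -0.001
time: 3.4
tool_pos: [0.5079, 0.0425, 0.1179]
tool_rot: [-0.7, 0.7, -0.102, 0.102]
contact_force: [-6.7, 0.3, 8.6]
gripper_width: -0.003
time: 3.6
tool_pos: [0.508, 0.0425, 0.114]
tool_rot: [-0.7, 0.7, -0.102, 0.102]
contact_force: [-7.5, -0.2, 12.1]
gripper_width: -0.0
```

```bash
python3 -m jog '{"offset":[[0,0,-0.02],[0,0,0]],"angular":[[0,0,0],[0,0,0]],"jaw":[0,0]}'; python3 -m jog '{"offset":[[0,0,-0.02],[0,0,0]],"angular":[[0,0,0],[0,0,0]],"jaw":[0,0]}'
```

```text
time: 3.8
tool_pos: [0.5081, 0.0425, 0.114]
tool_rot: [-0.7, 0.7, -0.102, 0.102]
contact_force: [-8.7, -0.0, 13.3]
gripper_width: 0.0
time: 4.0
tool_pos: [0.5082, 0.0425, 0.1139]
tool_rot: [-0.7, 0.7, -0.102, 0.102]
contact_force: [-11.1, 0.1, 17.7]
gripper_width: 0.002
```

```bash
python3 -m jog '{"offset":[[0,0,-0.03],[0,0,-0.02],[0,0,0]],"angular":[[0,0,0],[0,0,0],[0,0,0]],"jaw":[0,0,0]}'; python3 - <<'E'
from h import *
s=manip.state(); print(s['tool_pos'],s['contact_force'])
E
```

```text
time: 4.3
tool_pos: [0.5083, 0.0425, 0.1139]
tool_rot: [-0.699, 0.7, -0.103, 0.101]
contact_force: [-17.6, -0.3, 30.2]
gripper_width: -0.001
[0.50832964 0.04253106 0.11386923] [-17.59725799  -0.3446999   30.17508414]
```

It is bottomed out: 30 N with no further travel, top at 0.1139 (expected 0.1145). I'll rise, open the jaws and look again.

```bash
python3 -m jog '{"offset":[[0,0,0.1],[0,0,0.4],[0,0,0.5],[0,0,0.5],[0,0,0.3],[0,0,0],[0,0,0],[0,0,0]],"angular":[[0,0,0],[0,0,0],[0,0,0],[0,0,0],[0,0,0],[0,0,0],[0,0,0],[0,0,0]],"jaw":[0,0,85,85,85,85,85,85]}'
python3 - <<'E'
from h import *
from scipy.optimize import least_squares
s=manip.state(); print(s['time'],s['tool_pos'],s['joint_pos'].round(3),s['gripper_width'],s['contact_force']); im=manip.grab_frame('wrist'); cv2.imwrite('pics/w3.png',im)
h=cv2.cvtColor(im,cv2.COLOR_BGR2HSV)
m=(((h[...,0]<5)|(h[...,0]>172))&(h[...,1]>170)&(h[...,2]>185)).astype(np.uint8)
b,l=blobs(m,300)
for i,st,c in b:
    print(st,c)
    cs,_=cv2.findContours((l==i).astype(np.uint8),0,2); p=max(cs,key=len)[:,0].astype(float)
    P=np.array([wonz(q,s,.1145)[:2] for q in p]); c0=np.array([.508,.043])
    k=np.abs(np.hypot(*(P-c0).T)-.027)<.0045
    if k.sum()<30: continue
    P=P[k]
    r=least_squares(lambda x:np.hypot(P[:,0]-x[0],P[:,1]-x[1])-x[2],[*c0,.027],loss='soft_l1',f_scale=.001); print(r.x.round(4),r.cost,k.sum(),len(k))
E
```

```text
time: 5.1
tool_pos: [0.5071, 0.0426, 0.196]
tool_rot: [-0.7, 0.7, -0.103, 0.101]
contact_force: [-0.4, 0.5, 0.8]
gripper_width: 0.988
5.1 [0.50714872 0.04255381 0.19596557] [-0.063 -0.204  1.915 -0.     1.433 -1.344] 0.9880925469550476 [-0.44340419  0.50237242  0.80246308]
[ 343   87   57   63 2407] [369.45658496 118.68799335]
[ 226  172   67   63 3061] [259.36981379 202.02417511]
[0.5083 0.0427 0.0254] 1.5599174589334788e-05 111 140
```

View pics/w3.png

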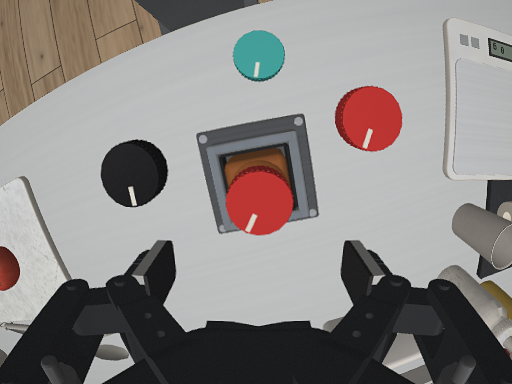

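The wrist view shows the cap centred between the open fingers (cap at (259,202), gap centre x about 258). The fit gives (0.508, 0.0427). Now I go down around the cap to TCP z of about 0.083.

```bash
python3 -m jog '{"offset":[[0.02,0,-0.3],[0,0,-0.4],[0,0,-0.4],[0,0,-0.4],[0,0,-0.3],[0,0,-0.2],[0,0,-0.16],[0,0,-0.1],[0,0,0]],"angular":[[0,0,0],[0,0,0],[0,0,0],[0,0,0],[0,0,0],[0,0,0],[0,0,0],[0,0,0],[0,0,0]],"jaw":[85,85,85,85,85,85,85,85,85]}'; python3 - <<'E'
from h import *
cv2.imwrite('pics/w4.png',manip.grab_frame('wrist'))
E
```

```text
time: 6.05
tool_pos: [0.5089, 0.0425, 0.0844]
tool_rot: [-0.7, 0.7, -0.102, 0.102]
contact_force: [0.4, -0.3, 0.6]
gripper_width: 0.991
```

View pics/w4.png

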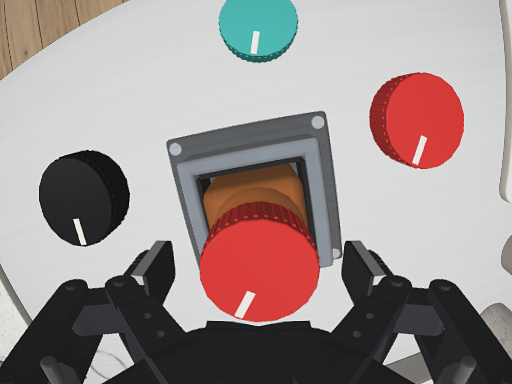

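The cap (centre about x=260) sits midway between the pads (173 and 343). I'll close on it.

```bash
python3 -m jog '{"offset":[[0,0,0],[0,0,0],[0,0,0],[0,0,0],[0,0,0],[0,0,0]],"angular":[[0,0,0],[0,0,0],[0,0,0],[0,0,0],[0,0,0],[0,0,0]],"jaw":[30,30,30,30,30,30]}'; python3 -m jog '{"offset":[[0,0,0],[0,0,0],[0,0,0],[0,0,0]],"angular":[[0,0,0],[0,0,0],[0,0,0],[0,0,0]],"jaw":[30,30,30,30]}';python3 - <<'E'
from h import *
cv2.imwrite('pics/w5.png',manip.grab_frame('wrist'))
E
```

```text
time: 6.7
tool_pos: [0.5097, 0.0428, 0.0861]
tool_rot: [0.7, -0.699, 0.102, -0.103]
contact_force: [-2.9, 0.5, 5.5]
gripper_width: 0.611
time: 7.1
tool_pos: [0.5097, 0.0428, 0.0861]
tool_rot: [0.7, -0.699, 0.102, -0.103]
contact_force: [-2.6, 1.3, 5.3]
gripper_width: 0.609
```

View pics/w5.png

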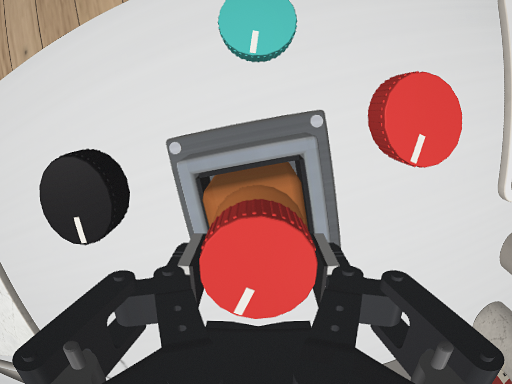

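Gripped at 52 mm indicated, pushing down lightly at about 5 N. I'll turn anticlockwise (+z) in stages, rising with the thread.

```bash
python3 -m jog '{"offset":[[0,0,0.002],[0,0,0.003],[0,0,0.003],[0,0,0.003],[0,0,0.003],[0,0,0.003],[0,0,0]],"angular":[[0,0,0.5],[0,0,0.8],[0,0,0.8],[0,0,0.8],[0,0,0.8],[0,0,0.8],[0,0,0]],"jaw":[30,30,30,30,30,30,30]}';python3 - <<'E'
from h import *
s=manip.state(); w,x,y,z=s['tool_rot']; M=R.from_quat([x,y,z,w]).as_matrix(); print(np.degrees(np.arctan2(M[1,2],M[0,2])),M[:,1],s['tool_pos'],s['contact_force'],s['ft_torque'])
cv2.imwrite('pics/w6.png',manip.grab_frame('wrist'))
E
```

```text
time: 7.85
tool_pos: [0.5098, 0.0431, 0.0868]
tool_rot: [0.705, -0.704, -0.065, 0.064]
contact_force: [-1.8, 3.2, 6.2]
gripper_width: 0.614
100.41188449330177 [ 0.00173769  0.00130314 -0.99999764] [0.5097935  0.04310001 0.08680994] [-1.78590646  3.24132777  6.17031129] [0.65921368 0.23076549 0.12690784]
```

View pics/w6.png

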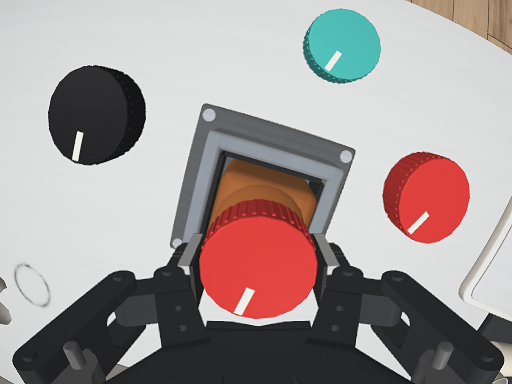

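There is no slip: the tool turned 27° and the bar kept its place in the wrist picture (243,300). I'll continue to about 68°.

```bash
python3 -m jog '{"offset":[[0,0,0.003],[0,0,0.003],[0,0,0.003],[0,0,0.003],[0,0,0.003],[0,0,0]],"angular":[[0,0,0.8],[0,0,0.8],[0,0,0.8],[0,0,0.8],[0,0,0.8],[0,0,0]],"jaw":[30,30,30,30,30,30]}';python3 - <<'E'
from h import *
s=manip.state(); w,x,y,z=s['tool_rot']; M=R.from_quat([x,y,z,w]).as_matrix(); print(np.degrees(np.arctan2(M[1,2],M[0,2])),s['tool_pos'],s['contact_force'],s['ft_torque'])
E
python3 -m jog '{"offset":[[0,0,0],[0,0,0.01],[0,0,0.01],[0,0,0]],"angular":[[0,0,0.9],[0,0,0.9],[0,0,0.8],[0,0,0]],"jaw":[30,30,30,30]}';python3 - <<'E'
from h import *
s=manip.state(); w,x,y,z=s['tool_rot']; M=R.from_quat([x,y,z,w]).as_matrix(); print(np.degrees(np.arctan2(M[1,2],M[0,2])),s['tool_pos'],s['contact_force'],s['ft_torque'])
cv2.imwrite('pics/w7.png',manip.grab_frame('wrist'))
E
```

```text
time: 8.5
tool_pos: [0.5096, 0.0434, 0.0878]
tool_rot: [0.676, -0.675, -0.21, 0.208]
contact_force: [-2.4, 4.8, 7.2]
gripper_width: 0.611
124.38844340159739 [0.50960399 0.04343466 0.08777047] [-2.40554673  4.84899203  7.19914002] [0.8189163  0.59913542 0.09008579]
time: 8.9
tool_pos: [0.5095, 0.0436, 0.0886]
tool_rot: [0.641, -0.64, -0.299, 0.298]
contact_force: [-2.4, 4.8, 6.7]
gripper_width: 0.61
139.99298746671383 [0.50945611 0.0435768  0.08856429] [-2.41555655  4.81045986  6.65831301] [0.83874625 0.43281666 0.07379445]
```

View pics/w7.png

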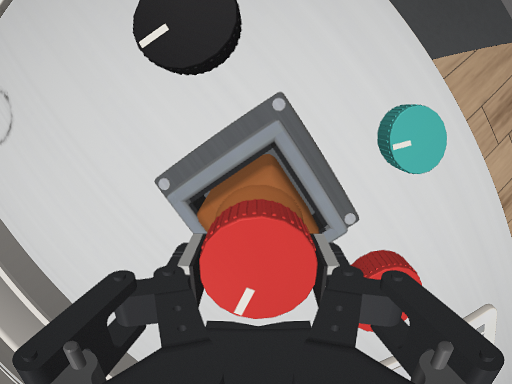

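The tool has turned 66.6° with no slip, and the cap has risen about 2.5 mm. I'll start the lift gently and watch for pull.

```bash
python3 -m jog '{"offset":[[0,0,0.02],[0,0,0.02]],"angular":[[0,0,0],[0,0,0]],"jaw":[30,30]}';python3 -m jog '{"offset":[[0,0,0.03],[0,0,0.03]],"angular":[[0,0,0],[0,0,0]],"jaw":[30,30]}'; python3 -m jog '{"offset":[[0,0,0.04],[0,0,0.04]],"angular":[[0,0,0],[0,0,0]],"jaw":[30,30]}'
```

```text
time: 9.15
tool_pos: [0.5094, 0.0436, 0.0896]
tool_rot: [0.642, -0.641, -0.299, 0.298]
contact_force: [0.7, 6.1, -2.2]
gripper_width: 0.608
time: 9.35
tool_pos: [0.5089, 0.0436, 0.0914]
tool_rot: [0.642, -0.64, -0.299, 0.298]
contact_force: [2.2, 5.4, -3.1]
gripper_width: 0.607
time: 9.55
tool_pos: [0.5086, 0.0427, 0.0955]
tool_rot: [0.641, -0.641, -0.298, 0.299]
contact_force: [1.0, 1.1, -1.3]
gripper_width: 0.609
```

The pull was at most 3 N, so the cap is free. The bottom edge should end about 20 mm above the rim (0.110), which means TCP z of about 0.128.

```bash
python3 -m jog '{"offset":[[0,0,0.06],[0,0,0.1],[0,0,0.12],[0,0,0.12],[0,0,0.1],[0,0,0.08],[0,0,0.04],[0,0,0],[0,0,0],[0,0,0]],"angular":[[0,0,0],[0,0,0],[0,0,0],[0,0,0],[0,0,0],[0,0,0],[0,0,0],[0,0,0],[0,0,0],[0,0,0]],"jaw":[30,30,30,30,30,30,30,30,30,30]}';python3 - <<'E'
from h import *
s=manip.state(); w,x,y,z=s['tool_rot']; M=R.from_quat([x,y,z,w]).as_matrix(); print(M[:,1],s['tool_pos'],s['contact_force'],s['joint_vel'].round(4))
cv2.imwrite('pics/w8.png',manip.grab_frame('wrist'))
im=manip.grab_frame('scene'); cv2.imwrite('pics/s8f.png',im); cv2.imwrite('pics/s8.png',cv2.resize(im[130:250,190:310],None,fx=5,fy=5,interpolation=cv2.INTER_CUBIC))
for p in((.508,.0425,.110),(.508,.0425,.130),(.508,.0425,.120),(.508,.0425,.156)): print(p,(np.array(proj('scene',p))-[190,130])*5)
E
```

```text
time: 10.55
tool_pos: [0.5088, 0.0425, 0.127]
tool_rot: [0.641, -0.641, -0.299, 0.299]
contact_force: [-0.6, 0.6, -1.2]
gripper_width: 0.606
[-6.51580480e-04  1.72161512e-05 -9.99999788e-01] [0.50882148 0.042521   0.12704244] [-0.55461979  0.60106428 -1.15468453] [-0.0003  0.0006  0.0011  0.0004 -0.0004 -0.0001]
(0.508, 0.0425, 0.11) [288.95019307 266.33180252]
(0.508, 0.0425, 0.13) [288.65698888 240.12618546]
(0.508, 0.0425, 0.12) [288.80402156 253.26747852]
(0.508, 0.0425, 0.156) [288.27061856 205.5936894 ]
```

View pics/w8.png

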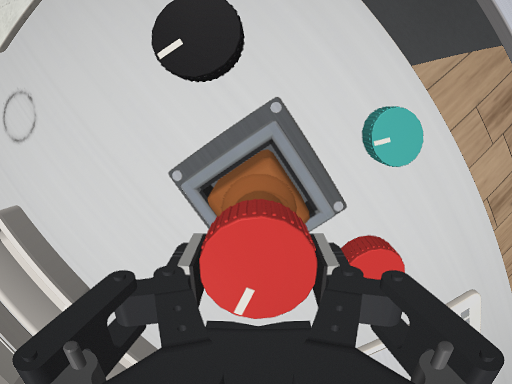

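View pics/s8.png

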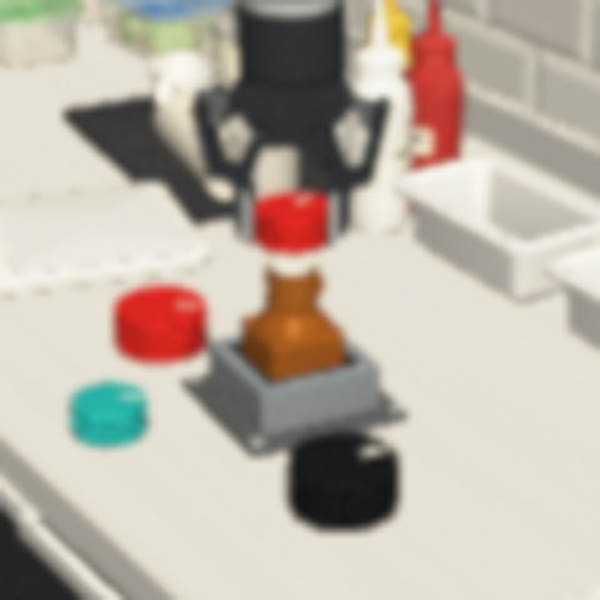

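The scene view shows the cap level, held above the open jar. The rim's widest row is about 270 in the crop, where fully home predicts 266 and proud predicts 253, so the jar is home. The gap is about 20 mm. A last check on the cup and tomato, then I hand in.

```bash
python3 - <<'E'
from h import *
a=cv2.imread('pics/scene0.png'); b=cv2.imread('pics/s8f.png')
for n,(u0,u1,v0,v1) in {'tomato':(320,352,240,272),'cup':(232,254,148,180)}.items():
    print(n,np.abs(a[v0:v1,u0:u1].astype(int)-b[v0:v1,u0:u1]).mean())
s=manip.state(); print(s['time'],s['tool_pos'],s['gripper_width'])
print(manip.job_done())
E
```

```text
tomato 6.917317708333333
cup 72.72017045454545
10.65 [0.50885984 0.04252507 0.12707478] 0.6070491315034349
the job is handed in; nothing more can be done
None
```

```bash
python3 - <<'E'
from h import *
for f in('scene0','s1','s8f'):
    b,l=blobs(red(cv2.imread(f'pics/{f}.png')),25); print(f,[c.round(1).tolist() for i,st,c in b])
    im=cv2.imread(f'pics/{f}.png').astype(int); print(np.abs(im-cv2.imread('pics/scene0.png'))[300:330,330:400].mean())
    h=cv2.cvtColor(im.astype(np.uint8),cv2.COLOR_BGR2HSV)[235:275,315:355]; v,u=np.where(((h[...,0]<8)|(h[...,0]>172))&(h[...,1]>150)); print('tomato',u.mean()+315,v.mean()+235,len(u))
E
```

```text
scene0 [[247.6, 182.6], [221.1, 194.6]]
0.0
tomato 334.9032258064516 258.3577712609971 341
s1 [[247.6, 182.6], [221.1, 194.6]]
3.959047619047619
tomato 334.8797653958944 258.40762463343106 341
s8f [[248.0, 174.2], [221.0, 194.6]]
7.22047619047619
tomato 334.8093841642229 258.3782991202346 341
```

The jar is pressed home and the cap unscrewed. The arm is holding the cap level about 2 cm above the jar's mouth. I handed the job in at 10.65 s, and it reported no verdict.

**What I did**
- **Press:** I pushed down with the fingers shut until the travel stopped. The push reached 30 N with the cap top at z = 0.1139; 0.1145 was expected.
- **Unscrew:** I gripped the cap and turned it 66.6° anticlockwise. The cap's bar stayed put in the wrist view, so it did not slip in the grip.
- **Lift:** I lifted straight up with about 3 N of pull at most. The bottom edge finished about 20 mm above the rim.

**Last checks**
- **Cap and jar:** In the scene view the rim sits where a fully home jar should be. The tool axis was vertical to within 0.05°, and the tool is centred over the mouth to about 1 mm.
- **Tomato:** It did not move (0.1 px). The raw picture difference there was 6.9, but the bare board near it changed just as much, so that looks like lighting.
- **Steel cup:** The before/after comparison told me nothing, because the gripper hid the cup in the scene view (difference 72.7). The arm went nowhere near it and felt no contact on the way, but I have no final picture showing it in place.
- **Camera disagreement:** The first position estimates for the cap differed by about 2.5 mm in y. A closer look after pressing gave the value I used.

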